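# Third hand at the coolant pump: nuts to the tray, hose neck held over the studs

## Task

We are about to fit the hose neck to the coolant pump. First stand the small cup of nuts upright on the bare part of the parts tray, beside the gasket, and let go of it; then pick up the hose neck by its pipe, carry it over the tool stand and finish while holding it still and level about a centimetre above the pump's stud tips, its two bolt holes lined up over the two studs (either way round), not touching the pump, so that I can slip the gasket on underneath. Do not tip or drop the cup, do not knock the tool stand, do not let the neck touch the pump, and leave everything else on the bench where it is.

Things in the scene. Friction and masses are not known exactly. Their poses are not given: they have to be found in the camera images.
- neck_grip (a point): The hose neck: bare aluminium casting, a straight round pipe on a two-bolt oval foot, loose, upright on the bench right of the tool stand, about 0.24 kg. The foot is 10 mm thick, 114 mm long (y axis) and 58 mm wide (x axis); the pipe is 36 mm across (38 mm at the bead near its top) and runs from 10 to 70 mm above the underside. This point is on the pipe's axis, 40 mm above the underside: a good place to grip it. z up along the pipe.
- hole_a (a point): Centre of one 9 mm bolt hole of the hose neck, at its underside, 44 mm from the pipe's axis along the neck's +y.
- hole_b (a point): Centre of the other bolt hole of the hose neck, at its underside, 44 mm from the pipe's axis along -y.
- neck: The hose neck again; origin at the centre of its underside, axes as for neck_grip.
- pump: Black cast coolant pump, fixed firmly on the bench left of the tool stand, about 140 mm across with an outlet pipe low on one side. On top is a bare aluminium oval flange of the same shape as the neck's foot, its face 76 mm above the bench, long along the pump's y axis. Origin at the bench under the flange's centre, z up.
- stud_a (a point): Tip of one stud of the pump: an upright steel thread 8 mm across that stands 24 mm out of the flange; the tip is 100 mm above the bench, 44 mm from the flange's centre along the pump's +y.
- stud_b (a point): Tip of the pump's other stud, the same, 44 mm along -y. The neck fits either way round (hole_a on stud_a or on stud_b).
- cup_mid (a point): The nut cup: small open white plastic cup with steel nuts in it (they stay in), 56 mm across, 70 mm tall, about 0.10 kg, loose, upright on the bench right of the tool stand. This point is on its axis half-way up, 35 mm above its underside. z up.
- cup: The nut cup again; origin at the centre of its underside.
- tray: Shallow steel parts tray, fixed on the bench on the left, nearer the robot than the pump: 136 mm (its x axis) by 200 mm (its y axis), rim 12 mm high, floor 3 mm above the bench. A dark flat oval gasket lies across its +y end. Origin under the centre.
- tray_bare (a point): Centre of the bare part of the tray's floor, on the floor (3 mm above the bench), axes as the tray's. The bare floor is 130 mm along x and 128 mm along y; the cup stands wholly on it when its axis is within 37 mm of this point along x and along y.
- stand: Long wooden tool stand, fixed, running away from the robot down the middle of the bench, between the loose parts and the pump: block 320 mm (x) by 66 mm (y) by 45 mm tall, with screwdrivers, punches and a file standing in it up to 150 mm above the bench. Origin under its centre.
- spray: Bystander: blue spray can with a white cap, upright, 53 mm across, 182 mm tall, beyond the far end of the tool stand. Origin at the centre of its underside.
- tin: Bystander: closed steel tin, upright, 60 mm across, 75 mm tall, far left beyond the bearing. Origin at the centre of its underside.
- pulley: Bystander: black steel belt pulley lying flat, 90 mm across, 30 mm tall, on the right. Origin at the centre of its underside.
- tub: Bystander: empty white plastic tub, 96 mm across, 85 mm tall, far right: clearly larger than the nut cup. Origin at the centre of its underside.
- driver: Bystander: screwdriver lying on the bench near right. Origin at the centre of its underside.
- spanner: Bystander: spanner lying on the bench beyond the pump. Origin at the centre of its underside.
- bearing: Bystander: steel ball bearing lying flat, 52 mm across, 15 mm tall, left of the pump. Origin at the centre of its underside.
Mind the look-alikes: they are no part of the job. What is shaped like the cup but blue is not meant.

How it is judged:
On the way, in this order (a step that is already met when the one before it is completed fails the run):
1. the cup of nuts stands upright on the bare part of the tray, let go of (x of cup_mid in the frame of tray_bare between -0.037 and 0.037 m and y of cup_mid in the frame of tray_bare between -0.037 and 0.037 m and z of cup_mid in the frame of tray_bare between 0.03 and 0.04 m and angle between cup_mid's own z axis and vertical below 0.1 rad and contact force between the fingers and cup below 0.1 N and contact force between cup and tray above 0.2 N and linear speed of cup below 0.02 m/s), for 0.2 s.
2. the hose neck is held level just above the studs, holes over studs (((horizontal distance between hole_a and stud_a below 0.006 m and horizontal distance between hole_b and stud_b below 0.006 m) or (horizontal distance between hole_a and stud_b below 0.006 m and horizontal distance between hole_b and stud_a below 0.006 m)) and z of hole_a in the frame of stud_a between 0.003 and 0.025 m and z of hole_b in the frame of stud_a between 0.003 and 0.025 m and angle between neck_grip's own z axis and vertical below 0.12 rad and contact force between the fingers and neck above 1 N and contact force between neck and pump below 0.05 N and linear speed of neck below 0.02 m/s), for 0.2 s.
At the end, for the whole second after the job is handed in: Gripper holds the neck still, upright within 0.12 rad, underside 3 to 25 mm above the stud tips, each hole within 6 mm (horizontal) of its stud, not touching the pump; cup upright, at rest, released on the tray, axis within 37 mm of tray_bare in x and y (all of step 1 and all of step 2); the arm keeps its last pose, push and grip.
It fails at once if the cup is tipped by more than 0.6 rad (angle between cup_mid's own z axis and vertical above 0.6 rad).
It fails at once if the cup is let go in the air (height (world z) of cup_mid above 0.052 m and contact force between the fingers and cup below 0.02 N).
It fails at once if the neck touches the pump (contact force between neck and pump above 1 N).
It fails at once if the tool stand is knocked (contact force between stand and anything else above 2 N).
It fails at once if something else on the bench is moved by more than 20 mm (distance of any of spray, tin, pulley, tub, driver, spanner, bearing from where it was at the start of the episode above 0.02 m).
It also fails if it takes over 64 s, if anything falls off the work surface, if the arm or the gripper's body presses on something with over 40 N, if the wrist force passes 120 N, or if a joint passes its speed limit or range.

## Robot

A 6-joint arm with a two-finger parallel gripper is mounted at the origin on the work surface. World frame = base frame: x ahead of the robot, y to its left, z up, the work surface at z = 0. Lengths are in m, angles in rad, forces in N, time in s.
With the tool pointing down it reaches from about 0.35 to 0.775 m from the base axis. Payload 7.3 kg.
Tool frame: the origin (TCP) lies on the centre line of the jaws, within the pads' length; the fingertips stand ahead of it and the grasp point (between the pads) lies 11 mm behind it (robot.nose_length is the z of the fingertips in the tool frame, in m); z points along the fingers, y is the line along which they close (so a half turn about z gives the same grasp; the last joint's range is limited). The gripper opens to 92 mm and grips with 3 to 60 N. Pads are 19 mm wide; open, the fingers measure 130 mm over their backs; the gripper's body (75 mm by 190 mm) begins 47 mm behind the grasp point.
Start: joints at [-1.247, 0.342, 1.524, -0, 1.275, -0.146], TCP at [0.238, -0.468, 0.235] pointing down, gripper open.
Joint ranges: [-2.53, 2.53], [-0.77, 2.02], [0.04, 2.7], [-1, 4.14], [0.28, 2.66], [-3.11, 3.11]. Speed limits (rad/s): [2.57, 2.57, 3.14, 3.14, 3.14, 3.14].

## Interface

Orientations are given as [roll, pitch, yaw] about the fixed x, y, z axes, in that order (R = Rz(yaw) Ry(pitch) Rx(roll)).
In Python, from cell import robot, cams gives the robot as it stands. The module is installed in compiled form; this text tells all that it offers.
- The arm moves only by the tool carry_out, never from a script. Its argument "deltas" is a list of rows, each a list of 7 numbers: the shift along the tool's x, y, z in cm, then the turn, a rotation vector about the tool's x, y, z in rad, then the opening, from 0 (shut) to 1 (fully open). A call has exactly 8 rows; each row shifts and turns the commanded pose from where the row before left it, along the tool's axes as they then stand; what a row does not reach is not made up. A row lasts 1/12 s, in which the tool goes at most 41.7 mm and 7.16 degrees, less where a joint would pass 70% of its speed; a pose out of reach is approached as far as the arm can. A call is refused whole if a number of a shift passes 4.17 or a number of a turn 0.125, either way. A call with a gripper value outside its range is refused whole. The fingers move at their own pace and stop on an object; "force" is the grip in N (left out, the last holds). Time passes only in rows, so rows that do not move let the fingers close, or fill a call up. It gives the time, the measured TCP pose, the force, the opening and the grip force at its end, in the units of the state.
- robot.observe(): the state, without advancing time (a new reading comes with each control period).
- cams.read_camera(name): name is "side" or "top" or "wrist"; returns a dict with "image" (480x640x3 uint8, blue, green, red), "depth" (480x640 float32, m along the optical axis (not along the pixel's ray), 0 where there is no reading), "fx", "fy", "cx", "cy" (pixels), "D" ([k1, k2, p1, p2, k3] as OpenCV has them; the pictures are not rectified), "world_to_cam" (4x4, takes a point from world to camera coordinates). Camera axes: x right, y up, looking along -z (the intrinsics and any distortion apply to the point x, -y, -z); pixel columns grow to the right and rows downward; lengths in m; the calibration is good to about 2 mm. A picture is of the moment at which its call begins.
- robot.hand_in(): hands the job in; it is judged then, once.
The state is a dict: "time": time; "qpos": joint angles; "qvel": joint speeds; "joint_efforts": joint torques, N m; "tool_pos": TCP position; "tool_rot": TCP orientation; "contact_force": force on the tool from outside, world axes, zero at the start; "torque": the same for the moment, N m; "opening": finger opening in m; "grip_force": force on a finger pad.
Only numpy, scipy, OpenCV 4.12 (cv2) and the standard library are available. Lean on these libraries where they do the work, as an engineer would, in place of code of your own. Each camera call takes 0.05 s, during which the arm holds its last target. There are 200 camera calls.

## Working session

There is one attempt and no reset: what is moved stays moved. The work goes in short steps, Python scripts to look and compute and a tool call to move; the robot and the scene stay as the last step left them, time stands still between calls to the robot, and variables do not carry over. Pictures are saved under pics/ and viewed, at most 10 in all, crops included, and the job is handed in when it is done.

Besides the shell and the picture viewer there is one more tool, called as name(argument=value, ...) on one line, values as JSON. carry_out: Moves the arm, as the interface text tells. Its arguments: {"type":"object","properties":{"deltas":{"type":"array","items":{"type":"array","items":{"type":"number"}}},"force":{"type":"number"}},"required":["deltas"]}

```bash
mkdir -p pics; cat > h.py <<'E'
import numpy as np, cv2
from cell import robot, cams
def grab(name,f):
    c=cams.read_camera(name); np.savez(''+f+'.npz',**c); cv2.imwrite('pics/'+f+'.png',c['image']); return c
def load(f): return dict(np.load(''+f+'.npz'))
def cloud(c):
    "world xyz per pixel"
    H,W=c['depth'].shape; u,v=np.meshgrid(np.arange(W),np.arange(H))
    K=np.array([[c['fx'],0,c['cx']],[0,c['fy'],c['cy']],[0,0,1.]],float)
    n=cv2.undistortPoints(np.stack([u,v],-1).reshape(-1,1,2).astype(np.float64),K,c['D'].astype(float)).reshape(H,W,2)
    d=c['depth'].astype(float); p=np.stack([n[...,0]*d,-n[...,1]*d,-d,np.ones_like(d)],-1)
    P=(p@np.linalg.inv(c['world_to_cam']).T)[...,:3]; P[d==0]=np.nan; return P
E
python3 - <<'E'
from h import *
for n in('top','side'):
    c=grab(n,n+'0'); print(n,np.linalg.inv(c['world_to_cam'])[:3,3],c['fx'],(c['depth']>0).mean())
print(robot.observe(),robot.nose_length)
E
```

```text
top [0.43254309 0.01852558 1.185097  ] 459.1563430004986 0.99580078125
side [0.1105498  1.00020269 0.84455601] 561.5965313602369 0.99599609375
{'time': 0.1, 'qpos': array([-1.24701314e+00,  3.42630778e-01,  1.52491625e+00, -1.72886983e-05,
        1.27537160e+00, -1.45990347e-01]), 'qvel': array([-0.0023612 , -0.00174437, -0.00202814, -0.00120707, -0.00011298,
       -0.00132356]), 'joint_efforts': array([ 2.20872971e-03, -4.32002699e+01, -2.44691277e+01,  7.19126081e-02,
        5.26192656e-02, -5.13907594e-05]), 'tool_pos': array([ 0.23756893, -0.46778908,  0.23412783]), 'tool_rot': array([-3.14027838e+00, -1.76535600e-04,  4.69778459e-01]), 'contact_force': array([ 0.19114497, -0.29780496,  0.03204995]), 'torque': array([ 0.02999418,  0.05413856, -0.00589622]), 'grip_force': 0.0, 'opening': 0.09180704407052584} 0.008
```

View pics/top0.png

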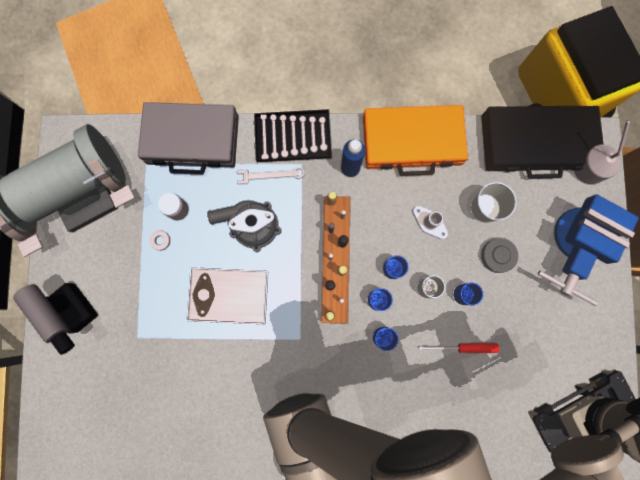

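View pics/side0.png

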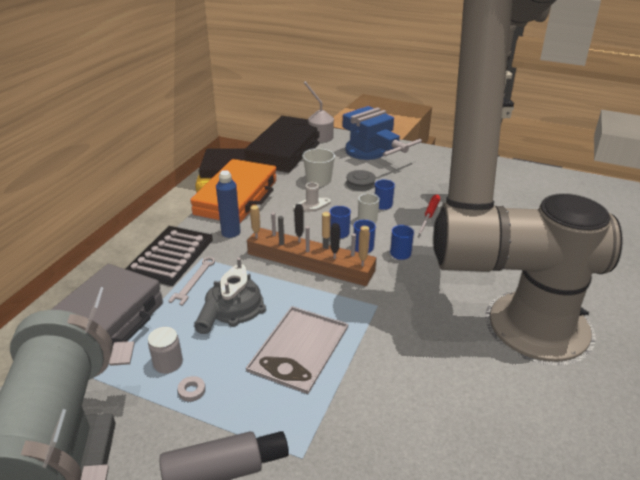

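The top view shows the white nut cup at (432,287), with blue cups at (396,267), (380,299), (468,293) and (386,338). The neck is at (432,220) and the pump flange at (251,221). The tray is at (228,295), with its gasket at the left end (204,294). The side view agrees. Next I measure from the depth cloud.

```bash
python3 - <<'E'
from h import *
c=load('top0'); P=cloud(c)
def reg(u,v,r,z0,z1):
    p=P[v-r:v+r+1,u-r:u+r+1].reshape(-1,3); return p[(p[:,2]>z0)&(p[:,2]<z1)]
def show(n,p): 
    if len(p)<4: print(n,len(p)); return
    (x,y),(a,b),t=cv2.minAreaRect(p[:,:2].astype(np.float32)); d=p[:,:2]-p[:,:2].mean(0); w,V=np.linalg.eigh(d.T@d)
    print(n,len(p),'rect',np.round([x,y,a,b],4),'mean',np.round(p.mean(0),4),'long yaw',round(np.arctan2(V[1,1],V[0,1]),3))
for n,u,v in[('cup',432,287),('b1',396,267),('b2',380,299),('b3',468,293),('b4',386,338)]: show(n,reg(u,v,17,.055,.09))
show('neckpipe',reg(432,220,22,.05,.09)); show('neckfoot',reg(432,222,24,.005,.03))
show('flange',reg(251,221,26,.07,.085)); show('studs',reg(251,221,26,.088,.12))
show('tray rim',reg(228,295,46,.007,.03))
show('stand',reg(336,260,70,.038,.05)); show('tools',reg(336,260,70,.06,.2))
print(reg(336,260,70,.06,.2)[:,2].max())
show('spray',reg(352,157,25,.1,.2));show('tub',reg(494,202,26,.07,.1));show('pulley',reg(500,254,25,.02,.04))
for f,w,n in((5,(200,270,190,250),'pc'),(5,(370,480,190,310),'nc')):
    pass
im=c['image']; a=cv2.resize(im[190:260,200:300],None,fx=6,fy=6,interpolation=3); b=cv2.resize(im[190:260,400:464],None,fx=6,fy=6,interpolation=3)
cv2.imwrite('pics/crop1.png',cv2.resize(np.hstack([a,b]),(790,337)))
E
```

```text
cup 125 rect [ 0.4804 -0.2505  0.0549  0.0545] mean [ 0.4811 -0.2519  0.0664] long yaw 1.73
b1 109 rect [ 0.5295 -0.1636  0.0544  0.0543] mean [ 0.53   -0.1657  0.0671] long yaw 2.244
b2 105 rect [ 0.4492 -0.1238  0.0532  0.0537] mean [ 0.4488 -0.1253  0.0669] long yaw 1.727
b3 147 rect [ 0.4633 -0.3446  0.0551  0.0553] mean [ 0.4639 -0.3464  0.0658] long yaw 1.615
b4 115 rect [ 0.3545 -0.1357  0.0522  0.055 ] mean [ 0.3538 -0.1365  0.0662] long yaw -2.444
neckpipe 119 rect [ 0.6496 -0.259   0.0355  0.0371] mean [ 0.6503 -0.2599  0.0636] long yaw 2.146
neckfoot 500 rect [ 0.6551 -0.2677  0.1192  0.1245] mean [ 0.6492 -0.2575  0.0108] long yaw 0.795
flange 646 rect [0.6406 0.1945 0.108  0.0562] mean [0.6404 0.1945 0.0755] long yaw 1.779
studs 26 rect [0.641  0.1946 0.0071 0.0952] mean [0.6405 0.1941 0.0975] long yaw 1.788
tray rim 507 rect [0.4672 0.2598 0.2131 0.2284] mean [0.462  0.2669 0.0103] long yaw 1.684
stand 2929 rect [ 0.5505 -0.0256  0.4336  0.2539] mean [ 0.5481 -0.0132  0.0445] long yaw -3.069
tools 862 rect [ 0.5412 -0.0114  0.4292  0.2362] mean [ 0.5472 -0.0224  0.1087] long yaw -2.492
0.15432133318793095
spray 479 rect [ 0.7945 -0.0547  0.0525  0.0478] mean [ 0.7869 -0.0529  0.1536] long yaw 1.454
tub 327 rect [ 0.6893 -0.4108  0.0935  0.0964] mean [ 0.6952 -0.4181  0.0804] long yaw 2.049
pulley 936 rect [ 0.5647 -0.4388  0.0889  0.0887] mean [ 0.5639 -0.4378  0.0262] long yaw 1.727
```

View pics/crop1.png

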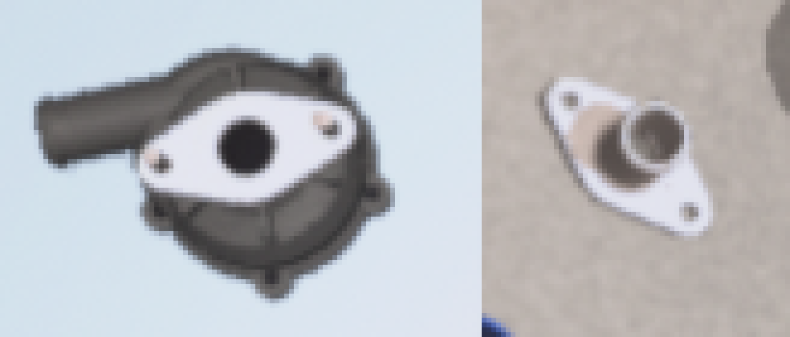

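The crop shows the pump's studs at the flange ends, consistent with a long axis yaw of about 1.785. It also shows the neck's holes at either end of its foot, yaw about 0.79. Next I get the tray pose and the first move.

```bash
python3 - <<'E'
from h import *
c=load('top0'); P=cloud(c); im=c['image'].astype(int)
m=((im[...,2]>im[...,0]+2)).astype(np.uint8); m[:255]=0;m[340:]=0;m[:,:175]=0;m[:,285:]=0
n,l,s,ce=cv2.connectedComponentsWithStats(m); k=1+s[1:,4].argmax(); print(s[k])
hull=cv2.convexHull(np.argwhere(l==k)[:,::-1].astype(np.int32))[:,0]
q=P[hull[:,1],hull[:,0]][:,:2]
print(hull.tolist()); 
b=cv2.minAreaRect(q.astype(np.float32)); print(b, cv2.boxPoints(b))
# gasket
g=(im.sum(2)<300)&(l!=k); g[:262]=0;g[330:]=0;g[:,:188]=0;g[:,225:]=0
print('gasket',np.nanmean(P[g],0), g.sum())
E
```

```text
[ 188  268   79   56 3972]
[[266, 284], [265, 304], [264, 323], [245, 323], [225, 322], [191, 320], [188, 319], [188, 307], [189, 293], [190, 280], [191, 271], [192, 268], [193, 268], [262, 271], [265, 272], [266, 275]]
((0.4562417268753052, 0.2619168162345886), (0.1974916309118271, 0.1338018774986267), 87.8606185913086) [[0.38570118 0.1657373 ]
 [0.5194098  0.16074237]
 [0.5267823  0.35809633]
 [0.39307368 0.36309126]]
gasket [nan nan nan] 0<stdin>:11: RuntimeWarning: Mean of empty slice
```

```bash
cat >> h.py <<'E'
from scipy.spatial.transform import Rotation as Ro
def pose(): 
    s=robot.observe(); return np.array(s['tool_pos']),Ro.from_euler('xyz',s['tool_rot'])
def plan(target,yaw,n,start=None):
    "constant row (cm, rad) taking the tool down-pointing to target/yaw in n rows"
    p,R=start or pose(); T=Ro.from_euler('xyz',[np.pi,0,yaw])
    rv=(R.inv()*T).as_rotvec()/n; A=sum((R*Ro.from_rotvec(k*rv)).as_matrix() for k in range(n))
    print('row x%d'%n,np.round(np.linalg.solve(A,np.array(target)-p)*100,2),np.round(rv,4)); return np.array(target),T
E
python3 - <<'E'
from h import *
s=plan([.4804,-.2505,.20],1.37,16)
E
```

```text
row x16 [2.08 0.34 0.21] [-0.0001 -0.     -0.0563]
```

carry_out(deltas=[[2.08,0.34,0.21,0,0,-0.0563,1],[2.08,0.34,0.21,0,0,-0.0563,1],[2.08,0.34,0.21,0,0,-0.0563,1],[2.08,0.34,0.21,0,0,-0.0563,1],[2.08,0.34,0.21,0,0,-0.0563,1],[2.08,0.34,0.21,0,0,-0.0563,1],[2.08,0.34,0.21,0,0,-0.0563,1],[2.08,0.34,0.21,0,0,-0.0563,1]])

```text
time: 0.77
tool_pos: [0.3848, -0.3865, 0.2174]
tool_rot: [-3.141, -0.0, 0.923]
contact_force: [1.4, 0.1, 0.1]
opening: 0.0915
grip_force: 0.0
```

carry_out(deltas=[[2.08,0.34,0.21,0,0,-0.0563,1],[2.08,0.34,0.21,0,0,-0.0563,1],[2.08,0.34,0.21,0,0,-0.0563,1],[2.08,0.34,0.21,0,0,-0.0563,1],[2.08,0.34,0.21,0,0,-0.0563,1],[2.08,0.34,0.21,0,0,-0.0563,1],[2.08,0.34,0.21,0,0,-0.0563,1],[2.08,0.34,0.21,0,0,-0.0563,1]])

```text
time: 1.43
tool_pos: [0.4809, -0.2497, 0.2006]
tool_rot: [-3.141, -0.0, 1.373]
contact_force: [0.9, 0.8, -0.5]
opening: 0.0921
grip_force: 0.0
```

```bash
python3 - <<'E'
from h import *
p,R=pose(); print(p,R.as_euler('xyz'),robot.observe()['time'])
c=grab('wrist','w1'); P=cloud(c); print(np.linalg.inv(c['world_to_cam'])[:3,3])
m=(P[...,2]>.055)&(P[...,2]<.085)&(np.hypot(P[...,0]-.4804,P[...,1]+.2505)<.04)
q=P[m]; print(len(q),cv2.minAreaRect(q[:,:2].astype(np.float32)),cv2.minEnclosingCircle(q[:,:2].astype(np.float32)), q[:,2].max())
plan([.4804,-.2505,.029],1.37,8)
E
```

```text
[ 0.48094975 -0.24972292  0.20057951] [-3.14090991e+00 -2.62704924e-04  1.37340887e+00] 1.4333
[ 0.49554242 -0.17774947  0.35007848]
1621 ((0.478634238243103, -0.25218358635902405), (0.055310916155576706, 0.05532734468579292), 52.119625091552734) ((0.47846555709838867, -0.2521772086620331), 0.02813161350786686) 0.07129724952743088
row x8 [-0.06 -0.01  2.14] [-0.0002 -0.0004  0.0011]
```

View pics/w1.png

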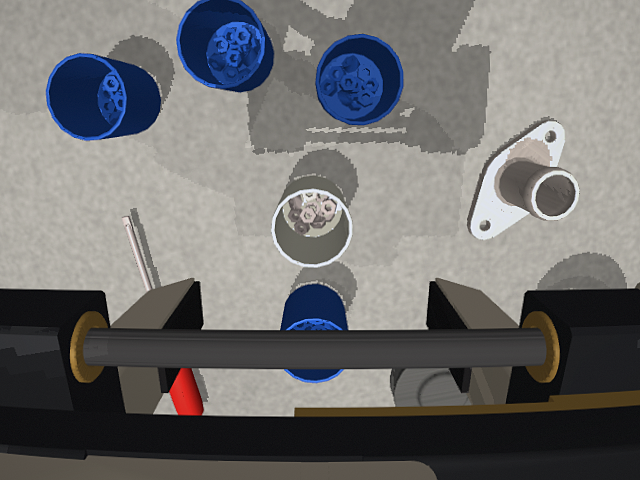

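The wrist view shows the white cup with nuts at (312,228), clear of the blue cups, and the neck at right with holes near (550,136) and (484,226). I descend on the cup.

carry_out(deltas=[[-0.27,0.1,2.1,0,0,0,1],[0,0.05,2.1,0,0,0,1],[0,0,2.1,0,0,0,1],[0,0,2.1,0,0,0,1],[0,0,2.1,0,0,0,1],[0,0,2.1,0,0,0,1],[0,0,2.2,0,0,0,1],[0,0,2.1,0,0,0,1]])

```text
time: 2.15
tool_pos: [0.4812, -0.2536, 0.0308]
tool_rot: [-3.141, -0.0, 1.37]
contact_force: [0.7, 0.1, 0.0]
opening: 0.0917
grip_force: 0.0
```

carry_out(deltas=[[0,0,0,0,0,0,0.45],[0,0,0,0,0,0,0.45],[0,0,0,0,0,0,0.3],[0,0,0,0,0,0,0.3],[0,0,0,0,0,0,0.3],[0,0,0,0,0,0,0.3],[0,0,0,0,0,0,0.3],[0,0,0,0,0,0,0.3]], force=12)

```text
time: 2.82
tool_pos: [0.4817, -0.2539, 0.033]
tool_rot: [3.141, 0.001, 1.371]
contact_force: [-2.5, 0.9, 7.2]
opening: 0.0544
grip_force: 12.0
```

carry_out(deltas=[[0,0,-1,0,0,0,0.3],[0,0,-2,0,0,0,0.3],[0,0,-3,0,0,0,0.3],[0,0,-3,0,0,0,0.3],[0,0,-4,0,0,0,0.3],[0,0,-4,0,0,0,0.3],[0,0,-3,0,0,0,0.3],[0,0,-1,0,0,0,0.3]])

```text
time: 3.48
tool_pos: [0.4831, -0.2547, 0.2482]
tool_rot: [3.133, 0.004, 1.371]
contact_force: [0.5, -1.2, -0.6]
opening: 0.0543
grip_force: 12.0
```

```bash
python3 - <<'E'
from h import *
s=robot.observe(); print(s['tool_pos'],s['tool_rot'],s['opening'],s['grip_force'],s['contact_force'])
c=grab('wrist','w2'); P=cloud(c)
p,R=pose(); m=(np.hypot(P[...,0]-p[0],P[...,1]-p[1])<.045)&(P[...,2]>p[2]-.05)&(P[...,2]<p[2]+.06)
q=P[m]; print(len(q),q.min(0),q.max(0),q.mean(0))
plan([.455,.229,.24],1.37,24)
E
```

```text
[ 0.48305085 -0.25465124  0.24824012] [3.13289283 0.00388786 1.37068576] 0.05427253952309491 11.997788680018857 [ 0.49786486 -1.18290048 -0.59382582]
26108 [ 0.44192723 -0.28088562  0.21701695] [ 0.52798967 -0.22599908  0.30763327] [ 0.48350662 -0.25170132  0.26155467]
row x24 [ 1.95 -0.52  0.03] [0.0004 0.0002 0.    ]
```

View pics/w2.png

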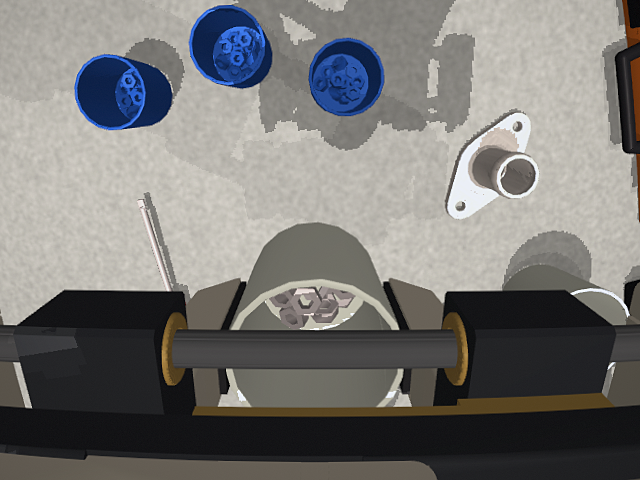

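The wrist view shows the cup held upright between the pads at (315,330). I carry it over the stand.

carry_out(deltas=[[0.5,-0.14,0,0,0,0,0.3],[1,-0.27,0,0,0,0,0.3],[1.5,-0.4,0,0,0,0,0.3],[2,-0.53,0,0,0,0,0.3],[2.2,-0.59,0,0,0,0,0.3],[2.2,-0.59,0,0,0,0,0.3],[2.2,-0.59,0,0,0,0,0.3],[2.2,-0.59,0,0,0,0,0.3]])

```text
time: 4.2
tool_pos: [0.4713, -0.1083, 0.2403]
tool_rot: [-3.138, -0.001, 1.371]
contact_force: [-0.0, 0.0, -1.4]
opening: 0.0546
grip_force: 12.0
```

carry_out(deltas=[[2.2,-0.59,0,0,0,0,0.3],[2.2,-0.59,0,0,0,0,0.3],[2.2,-0.59,0,0,0,0,0.3],[2.2,-0.59,0,0,0,0,0.3],[2.2,-0.59,0,0,0,0,0.3],[2.2,-0.59,0,0,0,0,0.3],[2.2,-0.59,0,0,0,0,0.3],[2.2,-0.59,0,0,0,0,0.3]])

```text
time: 4.87
tool_pos: [0.4595, 0.073, 0.2404]
tool_rot: [-3.138, 0.0, 1.371]
contact_force: [0.0, 0.9, -0.3]
opening: 0.0544
grip_force: 12.0
```

carry_out(deltas=[[2.2,-0.59,0,0,0,0,0.3],[2.2,-0.59,0,0,0,0,0.3],[2.2,-0.59,0,0,0,0,0.3],[2.2,-0.59,0,0,0,0,0.3],[2,-0.53,0,0,0,0,0.3],[1.5,-0.4,0,0,0,0,0.3],[1,-0.27,0,0,0,0,0.3],[0.5,-0.14,0,0,0,0,0.3]])

```text
time: 5.53
tool_pos: [0.451, 0.215, 0.2408]
tool_rot: [-3.139, 0.001, 1.373]
contact_force: [-0.6, -0.2, -1.0]
opening: 0.0547
grip_force: 12.0
```

```bash
python3 - <<'E'
from h import *
s=robot.observe(); print(s['time'],s['tool_pos'],s['tool_rot'],s['opening'],s['grip_force'])
plan([.455,.229,.036],1.37,8)
c=grab('wrist','w3')
for f in('w1','w2'):
    P=cloud(load(f))
    near=np.hypot(P[...,0]-.65,P[...,1]+.259)<.07
    for z0,z1 in((.055,.085),(.005,.02)):
        q=P[near&(P[...,2]>z0)&(P[...,2]<z1)]; d=q[:,:2]-q[:,:2].mean(0); w,V=np.linalg.eigh(d.T@d)
        print(f,len(q),cv2.minAreaRect(q[:,:2].astype(np.float32)),q.mean(0),np.arctan2(V[1,1],V[0,1])%np.pi)
for n,uv in(('w1',[(550,136),(484,226)]),('w2',[(517,126),(460,207)])):
    P=cloud(load(n)); 
    for u,v in uv:
        r=P[v-9:v+10,u-9:u+10].reshape(-1,3); print(n,np.nanmedian(r,0),P[v,u])
E
```

```text
5.5333 [0.4510471  0.2150041  0.24077463] [-3.13895748e+00  1.10978285e-03  1.37270736e+00] 0.054666831390018426 11.999469045549631
row x8 [0.18 0.02 2.56] [-0.0003  0.0001  0.0003]
w1 1602 ((0.6466426849365234, -0.2617550492286682), (0.03699614852666855, 0.036598529666662216), 33.65347671508789) [ 0.6463861  -0.26150534  0.06439666] 2.6094609329921723
w1 4473 ((0.6453114151954651, -0.26018810272216797), (0.11189711093902588, 0.051866039633750916), 52.63387680053711) [ 0.64342141 -0.25865277  0.00969837] 0.8233121230357714
w2 1144 ((0.6467010378837585, -0.26125770807266235), (0.036435816437006, 0.036926109343767166), 14.87585735321045) [ 0.64662779 -0.2614905   0.06444687] 2.6385841154436944
w2 3589 ((0.6448712348937988, -0.26020342111587524), (0.11334997415542603, 0.05159365385770798), 52.6134033203125) [ 0.64362861 -0.25916485  0.00973566] 0.8249397363848088
w1 [ 0.68047749 -0.23087321  0.00890016] [ 6.82761325e-01 -2.31624661e-01  2.59183519e-04]
w1 [ 0.61803767 -0.29588075  0.00893816] [ 6.20028407e-01 -2.97706639e-01 -3.33054082e-04]
w2 [ 0.6796581  -0.23063932  0.00909965] [ 0.68295489 -0.23157035 -0.0015877 ]
w2 [ 0.6181975  -0.2960781   0.00905795] [ 0.62013953 -0.29786488 -0.00100015]
```

View pics/w3.png

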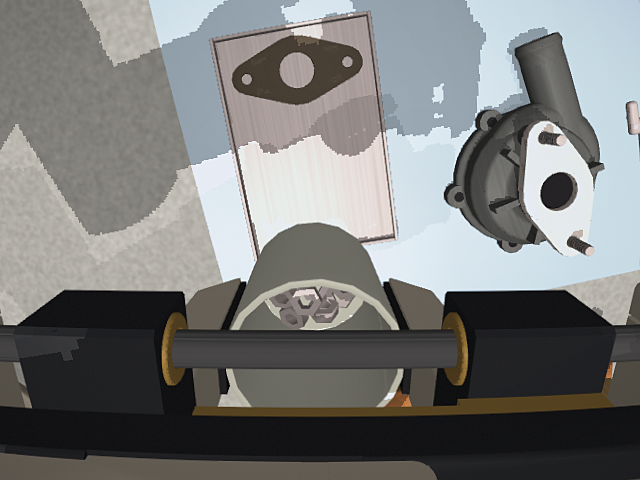

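The wrist view shows the tray corners at (212,40), (371,13) and (396,240), the gasket at (297,69) on the far (+y) end, and pump stud tips at about (541,138) and (570,240). I check the tray pose from these.

```bash
python3 - <<'E'
from h import *
P=cloud(load('w3'))
for u,v in((212,40),(371,13),(396,240),(247,240),(297,69),(245,79),(347,62)): print((u,v),np.nanmedian(P[v-1:v+2,u-1:u+2].reshape(-1,3),0))
q=P[(P[...,2]>.088)&(P[...,2]<.115)&(np.hypot(P[...,0]-.64,P[...,1]-.195)<.07)]
for s in(q[q[:,1]>.2],q[q[:,1]<.19]): print('stud',len(s),cv2.minAreaRect(s[:,:2].astype(np.float32))[:2],s.mean(0),s[:,2].max())
E
```

```text
(212, 40) [0.39290909 0.36204419 0.01176116]
(371, 13) [0.52806361 0.35761808 0.00106579]
(396, 240) [0.51788742 0.15602075 0.00078037]
(247, 240) [3.78757394e-01 1.84234433e-01 1.17966409e-04]
(297, 69) [0.45753477 0.32532839 0.00272722]
(245, 79) [0.41165884 0.32655443 0.0022583 ]
(347, 62) [0.50064645 0.32268339 0.00185312]
stud 207 ((0.6280708909034729, 0.23830312490463257), (0.008732622489333153, 0.0084120724350214)) [0.62711521 0.23849784 0.0962322 ] 0.10128973178693768
stud 181 ((0.64732426404953, 0.15260404348373413), (0.008307281881570816, 0.008164717815816402)) [0.64596707 0.15301501 0.09598987] 0.1009673554566013
```

carry_out(deltas=[[0.8,0,1.5,0,0,0,0.3],[0.7,0.2,2.8,0,0,0,0.3],[0,0,3.2,0,0,0,0.3],[0,0,3.5,0,0,0,0.3],[0,0,3.5,0,0,0,0.3],[0,0,3,0,0,0,0.3],[0,0,1.5,0,0,0,0.3],[0,0,1,0,0,0,0.3]])

```text
time: 6.25
tool_pos: [0.456, 0.2265, 0.0396]
tool_rot: [-3.138, 0.003, 1.37]
contact_force: [0.3, 0.5, 0.6]
opening: 0.0543
grip_force: 12.0
```

carry_out(deltas=[[0,0,0.1,0,0,0,0.3],[0,0,0.1,0,0,0,0.3],[0,0,0.1,0,0,0,0.3],[0,0,0,0,0,0,0.3],[0,0,0,0,0,0,0.3],[0,0,0,0,0,0,0.3],[0,0,0,0,0,0,0.3],[0,0,0,0,0,0,0.3]])

```text
time: 6.92
tool_pos: [0.4577, 0.2278, 0.0394]
tool_rot: [3.141, -0.0, 1.371]
contact_force: [-0.4, -0.2, -1.2]
opening: 0.0543
grip_force: 12.0
```

carry_out(deltas=[[0,0,0.1,0,0,0,0.3],[0,0,0.1,0,0,0,0.3],[0,0,0,0,0,0,0.3],[0,0,0.1,0,0,0,0.3],[0,0,0,0,0,0,0.3],[0,0,0,0,0,0,0.3],[0,0,0,0,0,0,0.3],[0,0,0,0,0,0,0.3]])

```text
time: 7.58
tool_pos: [0.4576, 0.2277, 0.0361]
tool_rot: [3.142, 0.0, 1.371]
contact_force: [-0.2, 1.0, -0.3]
opening: 0.0544
grip_force: 12.0
```

carry_out(deltas=[[0,0,0.1,0,0,0,0.3],[0,0,0,0,0,0,0.3],[0,0,0,0,0,0,0.3],[0,0,0,0,0,0,0.3],[0,0,0,0,0,0,0.3],[0,0,0,0,0,0,0.3],[0,0,0,0,0,0,0.3],[0,0,0,0,0,0,0.3]])

```text
time: 8.25
tool_pos: [0.4574, 0.2279, 0.0358]
tool_rot: [3.142, -0.0, 1.371]
contact_force: [-4.0, 0.7, 7.3]
opening: 0.0543
grip_force: 12.0
```

carry_out(deltas=[[0,0,0,0,0,0,0.62],[0,0,0,0,0,0,0.65],[0,0,0,0,0,0,0.7],[0,0,0,0,0,0,0.8],[0,0,0,0,0,0,0.9],[0,0,0,0,0,0,1],[0,0,0,0,0,0,1],[0,0,0,0,0,0,1]])

```text
time: 8.92
tool_pos: [0.4576, 0.2277, 0.035]
tool_rot: [3.142, 0.0, 1.371]
contact_force: [0.6, 0.5, 0.3]
opening: 0.0901
grip_force: 0.0
```

carry_out(deltas=[[0,0,-1,0,0,0,1],[0,0,-2,0,0,0,1],[0,0,-2.5,0,0,0,1],[0,0,-3,0,0,0,1],[0,0,-3,0,0,0,1],[0,0,-3,0,0,0,1],[0,0,-3,0,0,0,1],[0,0,-2.5,0,0,0,1]])

```text
time: 9.58
tool_pos: [0.4576, 0.2277, 0.2383]
tool_rot: [3.139, -0.001, 1.371]
contact_force: [-0.1, -0.0, -0.1]
opening: 0.0919
grip_force: 0.0
```

```bash
python3 - <<'E'
from h import *
s=robot.observe(); print(s['time'],s['tool_pos'],s['tool_rot'],s['opening'])
c=grab('wrist','w4'); P=cloud(c)
q=P[(P[...,2]>.066)&(P[...,2]<.085)&(np.hypot(P[...,0]-.457,P[...,1]-.229)<.05)]; print(len(q),cv2.minAreaRect(q[:,:2].astype(np.float32)),q[:,2].max(),q[:,2].mean())
plan([.6466,-.2613,.20],.8,24)
plan([.6466,-.2613,.20],1.79-.99,24)
E
```

```text
9.5833 [0.45759888 0.22772413 0.23826687] [ 3.13938935e+00 -1.15498892e-03  1.37061096e+00] 0.09194917913988994
886 ((0.45746591687202454, 0.2285359501838684), (0.05439083278179169, 0.05517159402370453), 64.1169204711914) 0.07451245697663517 0.07139903187317692
row x24 [-1.48  1.65  0.18] [ 0.0003 -0.0003  0.0238]
row x24 [-1.48  1.65  0.18] [ 0.0003 -0.0003  0.0238]
```

View pics/w4.png

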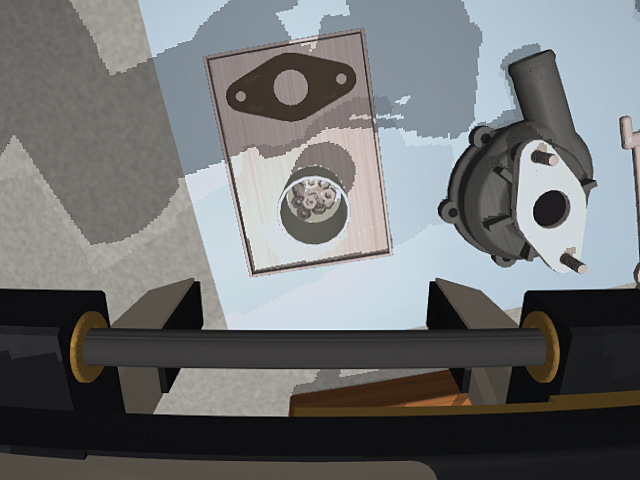

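The wrist view shows the cup upright at (314,210) on the bare floor, clear of the gasket. Next is the neck, keeping the same yaw.

```bash
python3 - <<'E'
from h import *
s=plan([.647,-.261,.215],1.37,20)
E
```

```text
row x20 [-2.21  1.4   0.14] [ 0.0005 -0.0003  0.    ]
```

carry_out(deltas=[[-0.6,0.4,0,0,0,0,1],[-1.2,0.8,0,0,0,0,1],[-2.2,1.4,0,0,0,0,1],[-2.2,1.4,0,0,0,0,1],[-2.2,1.4,0,0,0,0,1],[-2.2,1.4,0,0,0,0,1],[-2.2,1.4,0,0,0,0,1],[-2.2,1.4,0,0,0,0,1]])

```text
time: 10.3
tool_pos: [0.5214, 0.0599, 0.2342]
tool_rot: [-3.14, 0.001, 1.371]
contact_force: [-0.1, 0.7, -0.2]
opening: 0.0919
grip_force: 0.0
```

carry_out(deltas=[[-2.2,1.4,0,0,0,0,1],[-2.2,1.4,0,0,0,0,1],[-2.2,1.4,0,0,0,0,1],[-2.2,1.4,0,0,0,0,1],[-2.2,1.4,0,0,0,0,1],[-2.2,1.4,0,0,0,0,1],[-2.2,1.4,0,0,0,0,1],[-2.2,1.4,0,0,0,0,1]])

```text
time: 10.97
tool_pos: [0.5961, -0.1348, 0.234]
tool_rot: [-3.139, -0.0, 1.37]
contact_force: [0.3, 0.9, 0.5]
opening: 0.0917
grip_force: 0.0
```

carry_out(deltas=[[-2.2,1.4,0,0,0,0,1],[-2.2,1.4,0.4,0,0,0,1],[-2.2,1.4,0.5,0,0,0,1],[-2.2,1.4,0.5,0,0,0,1],[-1.2,0.8,0.4,0,0,0,1],[-0.6,0.4,0.2,0,0,0,1],[0,0,0,0,0,0,1],[0,0,0,0,0,0,1]])

```text
time: 11.63
tool_pos: [0.6416, -0.2502, 0.2143]
tool_rot: [-3.14, -0.001, 1.37]
contact_force: [-0.5, 0.2, 0.9]
opening: 0.0919
grip_force: 0.0
```

```bash
python3 - <<'E'
from h import *
s=robot.observe(); print(s['time'],s['tool_pos'],s['tool_rot'],s['opening'])
c=grab('wrist','w5'); P=cloud(c)
near=np.hypot(P[...,0]-.647,P[...,1]+.26)<.07
q=P[near&(P[...,2]>.06)&(P[...,2]<.085)]; print(len(q),cv2.minEnclosingCircle(q[:,:2].astype(np.float32)))
ctr=cv2.minEnclosingCircle(q[:,:2].astype(np.float32))[0]
plan([ctr[0],ctr[1],.029],1.37,8)
E
```

```text
11.6333 [ 0.64162162 -0.25024551  0.21433999] [-3.13987664e+00 -7.31698937e-04  1.37030385e+00] 0.09185985733572381
934 ((0.6480913162231445, -0.2614762485027313), 0.019177865236997604)
row x8 [-0.13  0.11  2.32] [-0.0001 -0.0001  0.0001]
```

View pics/w5.png

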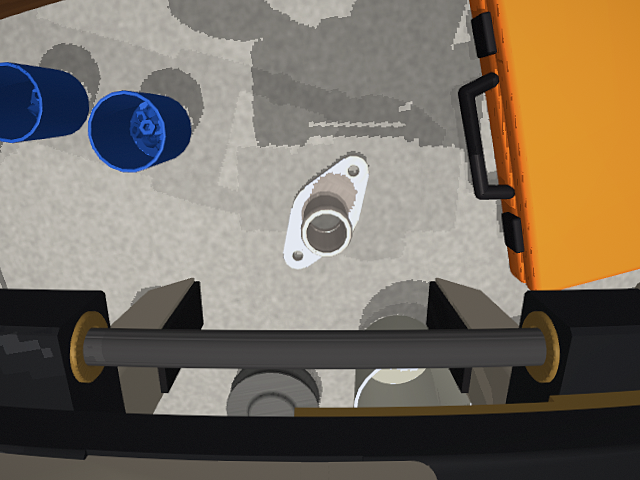

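The wrist view shows the neck upright at (327,232) with holes at (353,171) and (297,256). The orange case is to the right and the tub is behind at (390,380), so I check clearance for the gripper body.

```bash
python3 - <<'E'
from h import *
P=cloud(load('top0')).reshape(-1,3); P=P[np.isfinite(P).all(1)]
d=P[:,:2]-[.648,-.2613]
for yaw in(1.0,1.2,1.37,1.5,1.7,1.85,2.0):
    x=d@[np.cos(yaw),np.sin(yaw)]; y=d@[np.sin(yaw),-np.cos(yaw)]
    m=(P[:,2]>.06)&(P[:,2]<.3)&(np.hypot(*d.T)>.03)
    b=np.maximum(abs(x)-.0375,abs(y)-.095)[m]; i=b.argmin(); f=np.maximum(abs(x)-.015,abs(y)-.068)[(P[:,2]>.02)&(np.hypot(*d.T)>.06)].min()
    print(yaw,b.min(),P[m][i],f)
E
```

```text
1.0 0.019336810696397845 [ 0.71283987 -0.37047779  0.08103429] 0.042267830329744856
1.2 0.023354112966023896 [ 0.55407243 -0.17627368  0.06860138] 0.042518076183758954
1.37 0.01883506061299048 [ 0.5492696  -0.18371434  0.06776706] 0.04422115396343082
1.5 0.024764854173388216 [ 0.53454141 -0.19083288  0.06783145] 0.048035725951203895
1.7 0.04219907857230429 [ 0.50771404 -0.24641714  0.06932827] 0.05461238252244614
1.85 0.03575184606596443 [ 0.50771404 -0.24641714  0.06932827] 0.0511736618170337
2.0 0.029207654339471624 [ 0.50793264 -0.25204113  0.06635016] 0.04396326121034382
```

carry_out(deltas=[[-0.5,0.4,2,0,0,0,1],[-0.5,0.45,2.5,0,0,0,1],[0,0,3,0,0,0,1],[0,0,3,0,0,0,1],[0,0,3,0,0,0,1],[0,0,2.5,0,0,0,1],[0,0,1.7,0,0,0,1],[0,0,0.8,0,0,0,1]])

```text
time: 12.35
tool_pos: [0.6472, -0.26, 0.0277]
tool_rot: [-3.138, -0.001, 1.372]
contact_force: [-0.4, 0.0, -1.1]
opening: 0.0919
grip_force: 0.0
```

carry_out(deltas=[[0,0,0,0,0,0,0.6],[0,0,0,0,0,0,0.5],[0,0,0,0,0,0,0.45],[0,0,0,0,0,0,0.42],[0,0,0,0,0,0,0.35],[0,0,0,0,0,0,0.2],[0,0,0,0,0,0,0.2],[0,0,0,0,0,0,0.2]], force=30)

```text
time: 13.02
tool_pos: [0.6486, -0.2622, 0.0304]
tool_rot: [3.141, 0.0, 1.37]
contact_force: [0.5, -0.3, 0.5]
opening: 0.0429
grip_force: 0.0
```

carry_out(deltas=[[0,0,0,0,0,0,0.2],[0,0,0,0,0,0,0.2],[0,0,0,0,0,0,0.2],[0,0,0,0,0,0,0.2],[0,0,0,0,0,0,0.2],[0,0,0,0,0,0,0.2],[0,0,0,0,0,0,0.2],[0,0,0,0,0,0,0.2]])

```text
time: 13.68
tool_pos: [0.6483, -0.2621, 0.0302]
tool_rot: [-3.141, 0.0, 1.371]
contact_force: [-2.8, 0.2, 2.3]
opening: 0.0356
grip_force: 30.0
```

carry_out(deltas=[[0,0,-1,0,0,0,0.2],[0,0,-2,0,0,0,0.2],[0,0,-3,0,0,0,0.2],[0,0,-3.5,0,0,0,0.2],[0,0,-4,0,0,0,0.2],[0,0,-4,0,0,0,0.2],[0,0,-2.5,0,0,0,0.2],[0,0,-1,0,0,0,0.2]])

```text
time: 14.35
tool_pos: [0.65, -0.2626, 0.2461]
tool_rot: [3.133, 0.002, 1.371]
contact_force: [0.5, 0.3, -1.8]
opening: 0.0357
grip_force: 30.0
```

```bash
python3 - <<'E'
from h import *
s=robot.observe(); print(s['time'],s['tool_pos'],s['tool_rot'],s['opening'],s['grip_force'])
c=grab('wrist','w6'); P=cloud(c); p,R=pose()
near=np.hypot(P[...,0]-p[0],P[...,1]-p[1])<.065
q=P[near&(P[...,2]>p[2]-.03)&(P[...,2]<p[2]-.008)]
print(len(q), np.nanmin(P[near][:,2]), q.mean(0)-p if len(q) else '')
E
```

```text
14.35 [ 0.6500085  -0.26260259  0.24607261] [3.13286480e+00 2.38829148e-03 1.37075695e+00] 0.03570447530241004 29.999137222766876
10235 -0.0035128228044720156 [ 0.01463997  0.02190439 -0.0197416 ]
```

View pics/w6.png

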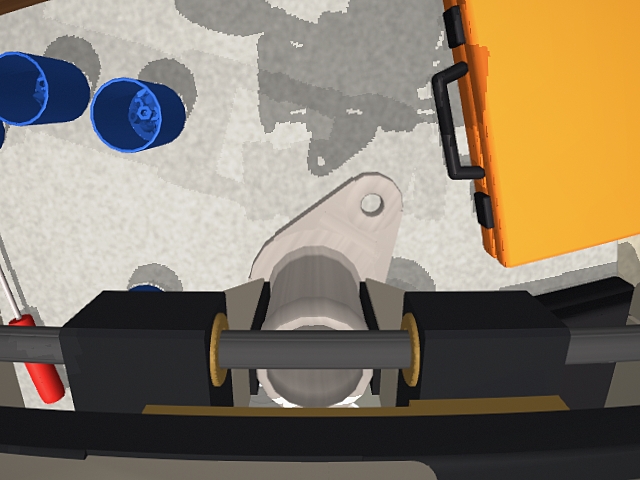

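The wrist view shows the neck held upright, with its foot level and one hole at (372,204). I work out where the hole sits in the tool frame.

```bash
cat >> h.py <<'E'
def hole_tool(f,p,R,uv,r=22):
    "hole centre (foot top plane) in tool frame, from enclosed deep patch near uv; also foot-plane normal"
    P=cloud(load(f)); Q=R.inv().apply((P-p).reshape(-1,3)).reshape(P.shape)
    u,v=uv; g=np.zeros(P.shape[:2],bool); g[v-r:v+r+1,u-r:u+r+1]=1
    t=Q[g&(Q[...,2]>.0)&(Q[...,2]<.035)]; zt=np.median(t[:,2])
    t=t[abs(t[:,2]-zt)<.004]; A=np.c_[t[:,:2],np.ones(len(t))]; n=np.linalg.lstsq(A,t[:,2],rcond=None)[0]
    m=(g&(Q[...,2]-(Q[...,:2]@n[:2]+n[2])>.0015)).astype(np.uint8)
    k,l,s,ce=cv2.connectedComponentsWithStats(m); L=l[v,u]; c=load(f)
    uc,vc=ce[L]; print('hole px',uc,vc,'area',s[L,4],'tilt',n[:2],'ztop',zt)
    K=np.array([[c['fx'],0,c['cx']],[0,c['fy'],c['cy']],[0,0,1.]],float)
    x,y=cv2.undistortPoints(np.array([[[uc,vc]]],float),K,c['D'].astype(float))[0,0]
    W=np.linalg.inv(c['world_to_cam']); o=R.inv().apply(W[:3,3]-p); d=R.inv().apply(W[:3,:3]@[x,-y,-1.])
    h=o+d*((n@[o[0],o[1],1]-o[2])/(d[2]-n[:2]@d[:2])); 
    ax=h[0]-np.sqrt(.044**2-h[1]**2); print('hole tool',h,'axis x',ax,'angle',np.arctan2(h[1],h[0]-ax)); return h
E
python3 - <<'E'
from h import *
p,R=pose(); hole_tool('w6',p,R,(372,204))
E
```

```text
hole px 371.5096418732782 204.16528925619835 area 363 tilt [-0.01235353  0.00297113] ztop 0.020295663731635445
hole tool [0.0372649  0.02347229 0.02030768] axis x 4.86140852822628e-05 angle 0.5626872477531875
```

```bash
python3 - <<'E'
from h import *
p,R=pose(); s=plan([.639,.195,.24],1.371,20)
E
```

```text
row x20 [ 2.23 -0.51  0.02] [ 0.0004  0.0001 -0.    ]
```

carry_out(deltas=[[0.5,-0.1,0,0,0,0,0.2],[1,-0.25,0,0,0,0,0.2],[1.5,-0.35,0,0,0,0,0.2],[2,-0.45,0,0,0,0,0.2],[2.2,-0.5,0,0,0,0,0.2],[2.2,-0.5,0,0,0,0,0.2],[2.2,-0.5,0,0,0,0,0.2],[2.2,-0.5,0,0,0,0,0.2]])

```text
time: 15.07
tool_pos: [0.644, -0.1175, 0.2379]
tool_rot: [-3.138, -0.001, 1.372]
contact_force: [0.4, -0.1, -1.6]
opening: 0.0357
grip_force: 30.0
```

carry_out(deltas=[[2.2,-0.5,0,0,0,0,0.2],[2.2,-0.5,0,0,0,0,0.2],[2.2,-0.5,0,0,0,0,0.2],[2.2,-0.5,0,0,0,0,0.2],[2.2,-0.5,0,0,0,0,0.2],[2.2,-0.5,0,0,0,0,0.2],[2.2,-0.5,0,0,0,0,0.2],[2.2,-0.5,0,0,0,0,0.2]])

```text
time: 15.73
tool_pos: [0.6393, 0.0627, 0.2379]
tool_rot: [-3.138, 0.0, 1.372]
contact_force: [0.4, 0.1, -3.0]
opening: 0.0358
grip_force: 30.0
```

carry_out(deltas=[[2.2,-0.5,0,0,0,0,0.2],[2.2,-0.5,0,0,0,0,0.2],[2,-0.45,0,0,0,0,0.2],[1.5,-0.35,0,0,0,0,0.2],[1,-0.25,0,0,0,0,0.2],[0.5,-0.1,0,0,0,0,0.2],[0,0,0,0,0,-0.03,0.2],[0,0,0,0,0,-0.06,0.2]])

```text
time: 16.4
tool_pos: [0.6382, 0.1563, 0.2395]
tool_rot: [-3.141, 0.001, 1.462]
contact_force: [-0.4, -0.5, -4.1]
opening: 0.0357
grip_force: 30.0
```

carry_out(deltas=[[0,0,0,0,0,-0.1,0.2],[0,0,0,0,0,-0.12,0.2],[0,0,0,0,0,-0.12,0.2],[0,0,0,0,0,-0.12,0.2],[0,0,0,0,0,-0.12,0.2],[0,0,0,0,0,-0.12,0.2],[0,0,0,0,0,-0.11,0.2],[0,0,0,0,0,-0.05,0.2]])

```text
time: 17.07
tool_pos: [0.6384, 0.1554, 0.2396]
tool_rot: [-3.141, -0.0, 2.325]
contact_force: [-0.2, -0.2, -3.1]
opening: 0.0357
grip_force: 30.0
```

```bash
python3 - <<'E'
from h import *
s=robot.observe(); print(s['time'],s['tool_pos'],s['tool_rot'],s['opening'],s['grip_force'])
c=grab('wrist','w7'); P=cloud(c); p,R=pose()
try: h=hole_tool('w7',p,R,(372,204))
except Exception as e: print(e)
q=P[(P[...,2]>.085)&(P[...,2]<.115)&(np.hypot(P[...,0]-.64,P[...,1]-.195)<.07)]
print(len(q))
for a in(q[q[:,1]>.2],q[q[:,1]<.19]):
    if len(a)>5: print('stud',len(a),cv2.minAreaRect(a[:,:2].astype(np.float32))[:2],a[:,2].max())
plan([.639,.195,.16],2.354,8)
E
```

```text
17.0667 [0.63837516 0.15543165 0.23958759] [-3.14054442e+00 -1.21216972e-04  2.32522497e+00] 0.035716786131838936 29.998594522476196
hole px 371.62466487935654 204.15549597855227 area 373 tilt [-0.02022002  0.00904527] ztop 0.02081625495075227
hole tool [0.03756953 0.02265361 0.02087779] axis x -0.00015067397302011287 angle 0.540838235540799
154
stud 154 ((0.6286405920982361, 0.23775117099285126), (0.008414139971137047, 0.007270552683621645)) 0.10139180423997313
row x8 [0.35 0.35 1.  ] [-0.0001 -0.     -0.0036]
```

```bash
python3 - <<'E'
from h import *
plan([.638,.1953,.165],2.345,8)
E
```

```text
row x8 [0.36 0.34 0.93] [-0.0001 -0.     -0.0024]
```

carry_out(deltas=[[0.36,0.34,0.4,0,0,-0.0025,0.2],[0.36,0.34,0.8,0,0,-0.0025,0.2],[0.36,0.34,1.2,0,0,-0.0025,0.2],[0.36,0.34,1.4,0,0,-0.0025,0.2],[0.36,0.34,1.4,0,0,-0.0025,0.2],[0.36,0.34,1.2,0,0,-0.0025,0.2],[0.36,0.34,0.7,0,0,-0.0025,0.2],[0.36,0.34,0.3,0,0,-0.0025,0.2]])

```text
time: 17.78
tool_pos: [0.6377, 0.1964, 0.1641]
tool_rot: [-3.139, -0.002, 2.34]
contact_force: [0.0, -1.1, -3.9]
opening: 0.0357
grip_force: 30.0
```

carry_out(deltas=[[0,0,0,0,0,0,0.2],[0,0,0,0,0,0,0.2],[0,0,0,0,0,0,0.2],[0,0,0,0,0,0,0.2],[0,0,0,0,0,0,0.2],[0,0,0,0,0,0,0.2],[0,0,0,0,0,0,0.2],[0,0,0,0,0,0,0.2]])

```text
time: 18.45
tool_pos: [0.6385, 0.1958, 0.1662]
tool_rot: [3.141, 0.0, 2.34]
contact_force: [-0.6, 0.1, -4.0]
opening: 0.0354
grip_force: 30.0
```

```bash
python3 - <<'E'
from h import *
s=robot.observe(); print(s['time'],s['tool_pos'],s['tool_rot'],s['opening'],s['grip_force'])
c=grab('wrist','w8'); p,R=pose()
h=hole_tool('w8',p,R,(372,204)); print('hole world',R.apply(h)+p)
P=cloud(c); q=P[190:220,358:386].reshape(-1,3); q=q[q[:,2]<p[2]-.033]; print('through hole',len(q),np.median(q,0),q[:,2].max())
plan([.638,.1953,.141],2.345,8)
for n in('side','top'): grab(n,n+'8')
sd=load('side8'); im=sd['image']
a=cv2.resize(c['image'][140:270,300:440],None,fx=3,fy=3,interpolation=3)
W=sd['world_to_cam']@[.638,.195,.1,1]; u=int(sd['cx']-sd['fx']*W[0]/W[2]); v=int(sd['cy']+sd['fy']*W[1]/W[2]); print(u,v)
b=cv2.resize(im[v-50:v+50,u-50:u+50],(390,390),interpolation=3)
cv2.imwrite('pics/fin.png',np.hstack([cv2.resize(a,(400,390)),b]))
E
```

```text
18.45 [0.63849202 0.19578614 0.16624391] [3.14144989e+00 2.20142800e-04 2.34041429e+00] 0.03540210424778451 29.999146163463593
hole px 371.7433155080214 204.2139037433155 area 374 tilt [-0.01507062  0.0032016 ] ztop 0.020774103082775712
hole tool [0.03748131 0.0226579  0.0207892 ] axis x -0.00023631638119675502 angle 0.5409520661858916
hole world [0.62864238 0.23850277 0.14538515]
through hole 260 [0.6449679  0.23463071 0.07487014] 0.0771515288680878
row x8 [-0.   -0.01  0.31] [ 0.      0.     -0.0006]
232 270
```

View pics/fin.png

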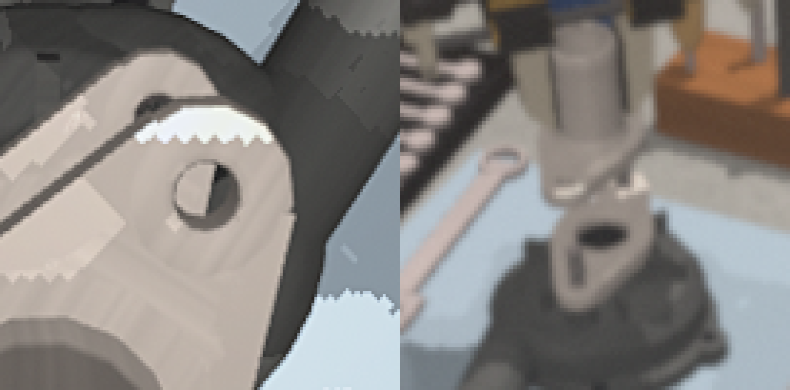

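The last picture shows the neck level above the flange, its long axis parallel to the flange and the hole in line with the stud. The measured hole is at (0.6286,0.2385) and the stud at (0.6284,0.238). I lower 2.5 cm.

carry_out(deltas=[[-0.03,-0.03,0.3,0,0,0,0.2],[0,0,0.4,0,0,0,0.2],[0,0,0.5,0,0,0,0.2],[0,0,0.5,0,0,0,0.2],[0,0,0.4,0,0,0,0.2],[0,0,0.3,0,0,0,0.2],[0,0,0.1,0,0,0,0.2],[0,0,0,0,0,0,0.2]])

```text
time: 19.27
tool_pos: [0.6383, 0.1955, 0.1406]
tool_rot: [-3.141, -0.0, 2.341]
contact_force: [-0.3, -0.3, -2.4]
opening: 0.0355
grip_force: 30.0
```

carry_out(deltas=[[0,0,0,0,0,0,0.2],[0,0,0,0,0,0,0.2],[0,0,0,0,0,0,0.2],[0,0,0,0,0,0,0.2],[0,0,0,0,0,0,0.2],[0,0,0,0,0,0,0.2],[0,0,0,0,0,0,0.2],[0,0,0,0,0,0,0.2]])

```text
time: 19.93
tool_pos: [0.6384, 0.1955, 0.1411]
tool_rot: [-3.142, 0.0, 2.341]
contact_force: [0.3, -0.6, -3.8]
opening: 0.0355
grip_force: 30.0
```

```bash
python3 - <<'E'
from h import *
s=robot.observe(); print(s['time'],s['tool_pos'],s['tool_rot'],s['grip_force'],s['contact_force'])
c=grab('wrist','w9'); p,R=pose()
h=hole_tool('w9',p,R,(372,204)); print('hole world',R.apply(h)+p)
P=cloud(grab('top','top9')); q=P[(P[...,2]>.06)&(P[...,2]<.09)&(np.hypot(P[...,0]-.457,P[...,1]-.229)<.05)]
print('cup',len(q),cv2.minEnclosingCircle(q[:,:2].astype(np.float32)) if len(q) else '')
E
```

```text
19.9333 [0.63842607 0.1954738  0.14109252] [-3.14156105e+00  4.78816756e-05  2.34058532e+00] 29.999152421951294 [ 0.27852323 -0.63750415 -3.79454218]
hole px 371.6418732782369 204.08815426997245 area 363 tilt [-0.0167196  0.0033212] ztop 0.020814072584709957
hole tool [0.03759382 0.0226453  0.0208358 ] axis x -0.00013137850867674106 angle 0.5406180174182987
hole world [0.62850869 0.23820513 0.1202375 ]
cup 0
```

```bash
python3 -c "
from cell import robot; print(robot.hand_in())"
```

```text
the job is handed in; nothing more can be done
None
```

The job is handed in: the nut cup was set upright on the bare part of the tray and let go, and the neck is held level about 1 cm above the stud tips, with its holes within about 1–2 mm of the studs by the wrist camera. I last saw the cup just after release; the final top view gave no reading of it.

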